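Dock the tube rack and press the dispenser cap

TASK

Slide the tube rack lengthwise into the bay of the dosing stand, under the two spouts, until its end is home against the end stop, and let go of it. Then press the dispenser's sprung cap right down to its stop for a moment and let it spring back up. Feel for the bottom and do not force the cap, do not press it before the rack is home, and leave the rack docked and the bottle, timer and tape roll where they stand.

Things in the scene. Friction and masses are not known exactly. Their poses are not given: they have to be found in the camera images.
- rack: cooler rack, a block 59 mm wide (x), 105 mm long (y), 24 mm tall, with tube tops standing up to 41 mm; origin at the centre of its underside, z up. About 0.2 kg. The block is gripped across its 59 mm width; either end may go in first.
- stand: dosing stand, fixed, an amber bottle leaning in its cradle; origin on the worktop, x points away from the operator, into the bay and on to the bottle. Foot plate x -30 to +140 mm, 110 mm wide. The bay before it is bare worktop between two rails 14 mm tall, 65 mm apart, from x = -90 mm, mouth flared to 80 mm at x = -113 mm; end stop (20 mm tall) with its face at x = -30 mm
- bay (a point): where the origin of the docked rack belongs: on the worktop, 53 mm before the end stop, midway between the rails; axes as the stand's. The docked rack's long side (y) lies along this x; its near 45 mm stand out of the rails for the gripper
- nozzle (a point): midway between the mouths of the two steel spouts, 70 mm above the worktop; the spouts (7 mm thick, 22 mm apart in y) rise straight up here for 60 mm, then bend back to the head: they overhang the last 15 mm of the docked rack
- bush (a point): centre of the head's top face (38 mm wide); its z is the cap's axis, outwards, leaning 30 degrees from vertical towards the stand's -x. The cap is a black flat disc, 36 mm wide, 14 mm tall, on this axis. The dose stop under it is set differently each time: the resting cap's top stands anywhere from 28 to 52 mm out from here along z
- cap (a joint): how far the cap is pushed in along its axis: 0 resting, 0.008 m at its hard stop. The spring takes about 4 N to start and 9 N at the stop; the mechanism is damaged by more than 40 N
- reagent_bottle: white bottle with black cap, 50 mm wide, 117 mm tall, standing right of the stand; origin under its centre. Bystander
- timer: white bench timer, 62 x 62 x 19 mm, right of the bay; origin under its centre. Bystander
- tape: roll of tape lying flat, 84 mm wide, 19 mm tall, right of the stand, behind the bottle; origin under its centre. Bystander
Things that resemble listed ones, but are neither listed nor needed, are in the scene too. Leave any blue look-alike of the rack alone.

How it is judged:
By the outcome, as a careful person would: the job done as asked, in the order asked, and still so for the second after the job is handed in, with the robot touching nothing.
It also fails if it takes over 48 s, if anything falls off the work surface, if the arm or the gripper's body presses on something with over 40 N, if the wrist force passes 120 N, or if a joint passes its speed limit or range.

ROBOT

A 6-joint arm with a two-finger parallel gripper is mounted at the origin on the work surface; the furniture and walls round the work are solid. World frame = base frame: x ahead of the robot, y to its left, z up, the work surface at z = 0. Lengths are in m, angles in rad, forces in N, time in s.
With the tool pointing down it reaches from about 0.275 to 0.75 m from the base axis. Payload 10.2 kg.
Tool frame: the origin (TCP) lies midway between the tips of the shut fingers; the grasp point (between the pads) lies 19 mm behind it (env.hold_point_z is the distance from the TCP to the grasp point, in m); x points along the fingers, z is the direction in which the jaws open and shut, and the axes are right-handed (so a half turn about x gives the same grasp; the last joint's range is limited). The gripper opens to 85 mm and grips with 20 to 120 N. Pads are 22 mm wide; open, the fingers measure 114 mm over their backs; the gripper's body (76 mm by 85 mm) begins 54 mm behind the grasp point. The pads swing forward as they close: fully open they stand 13 mm farther back than shut.
Start: joints at [0.915, 0.313, 1.498, -0, 1.331, -0.223], TCP at [0.22, 0.477, 0.231] pointing down, gripper open.
Joint ranges: [-2.94, 2.94], [-0.97, 2.17], [0.19, 2.56], [-1.23, 4.37], [0.02, 3.11], [-2.88, 2.88]. Speed limits (rad/s): [2.39, 2.39, 3.01, 3.14, 3.14, 3.14].

INTERFACE

Orientations are given as a unit quaternion [x, y, z, w].
In Python, from bench import env, kinematics, monitor, eyes, job gives the robot as it stands. The module is installed in compiled form; this text tells all that it offers. Calls block until the motion is done:
- env.reach(position, orientation): joint-space move of the TCP to a pose.
- env.movel(position, velocity=0.15, frame=None, guard=None): straight line of the TCP; frame=None keeps the orientation; velocity is the mean speed in m/s. With guard (N) it stops when the force on the tool has changed by that much, and returns True; else False.
- env.set_joints(angles): joint-space move.
- env.release() and env.close_gripper(effort=None): open the fingers fully, or close them until they stop; effort is the grip in N (None keeps the last).
- env.hold(seconds).
- kinematics.ik(position, orientation): joint angles nearest the present ones, or None.
- monitor.sense(): the state.
- eyes.grab_frame(name): name is "scene" or "top" or "wrist"; returns a dict with "frame" (420x560x3 uint8, red, green, blue), "mtx" (3x3 intrinsics, pixels), "k1" (the pictures are not rectified: a ray, as slopes to the right and down, at radius r is drawn at 1 + k1 r^2 times it, then the intrinsics apply), "view" (4x4, takes a point from world to camera coordinates). Camera axes: x right, y down, z forward; pixel columns grow to the right and rows downward; lengths in m; the calibration is good to about 2 mm. A picture is of the moment at which its call begins. There is no depth.
A pose or a line that the arm cannot do raises env.MotionError and nothing moves.
- job.hand_in(): hands the job in, once; it reports no verdict.
The state is a dict: "clock": time; "joints": joint angles; "qvel": joint speeds; "joint_efforts": joint torques, N m; "position": TCP position; "ee_rot": TCP orientation; "contact_force": force on the tool from outside, world axes, zero at the start; "ft_torque": the same for the moment, N m; "finger_gap": opening from 0.0 (shut) to 1.0 (fully open).
Only numpy, scipy, OpenCV 4.12 (cv2) and the standard library are available. Lean on these libraries where they do the work, as an engineer would, in place of code of your own. Each camera call takes 0.05 s, during which the arm holds its last target. There are 200 camera calls.

## Working session

There is one attempt and no reset: what is moved stays moved. The work goes in short steps, each a Python script; the robot and the scene stay as the last script left them, time stands still between calls to the robot, and variables do not carry over. Pictures are saved under pics/ and viewed, about 8 in all and at most 12, crops included, and the job is handed in when it is done.

```bash
mkdir -p pics; cat > h.py <<'E'
import numpy as np, cv2
from bench import env, kinematics, monitor, eyes, job
from scipy.spatial.transform import Rotation as R
def cam(n):
    f=eyes.grab_frame(n); f={k:(np.array(v) if k!='k1' else v) for k,v in f.items()}; return f
def save(f,p,crop=None,s=1):
    im=f['frame'][...,::-1]
    if crop: a,b,c,d=crop; im=im[b:d,a:c]
    cv2.imwrite('pics/'+p,cv2.resize(im,None,fx=s,fy=s,interpolation=cv2.INTER_CUBIC))
def ray(f,uv):
    d=np.array([f['k1'],0,0,0,0],float)
    n=cv2.undistortPoints(np.array(uv,float).reshape(1,1,2),f['mtx'].astype(float),d)[0,0]
    V=f['view']; Rm=V[:3,:3]; return -Rm.T@V[:3,3], Rm.T@np.array([n[0],n[1],1.])
def onz(f,uv,z):
    o,d=ray(f,uv); return o+d*(z-o[2])/d[2]
def tri(f1,a,f2,b):
    o1,d1=ray(f1,a);o2,d2=ray(f2,b)
    s=np.linalg.lstsq(np.c_[d1,-d2],o2-o1,rcond=None)[0]
    p,q=o1+s[0]*d1,o2+s[1]*d2; return (p+q)/2,np.linalg.norm(p-q)
def proj(f,P):
    V=f['view']; d=np.array([f['k1'],0,0,0,0],float)
    return cv2.projectPoints(np.array(P,float).reshape(-1,1,3),cv2.Rodrigues(V[:3,:3])[0],V[:3,3],f['mtx'].astype(float),d)[0][:,0]
E
python3 - <<'E'
from h import *
import pickle
fs={n:cam(n) for n in('scene','top')}
pickle.dump(fs,open('f0.pkl','wb'))
for n in fs:
    save(fs[n],n+'0.png',s=1.4); print(n,fs[n]['k1'],-fs[n]['view'][:3,:3].T@fs[n]['view'][:3,3])
s=monitor.sense();print(s['clock'],s['position'],s['ee_rot'],env.hold_point_z)
E
```

```text
scene -0.030523214783374213 [ 0.16916859 -0.02107923  0.80962887]
top -0.11288856124214575 [0.47406391 0.27782233 1.08772497]
0.1 [0.22004692 0.47641087 0.23077993] [-0.38113367  0.59607966  0.38085603  0.59529392] 0.0187
```

View pics/scene0.png

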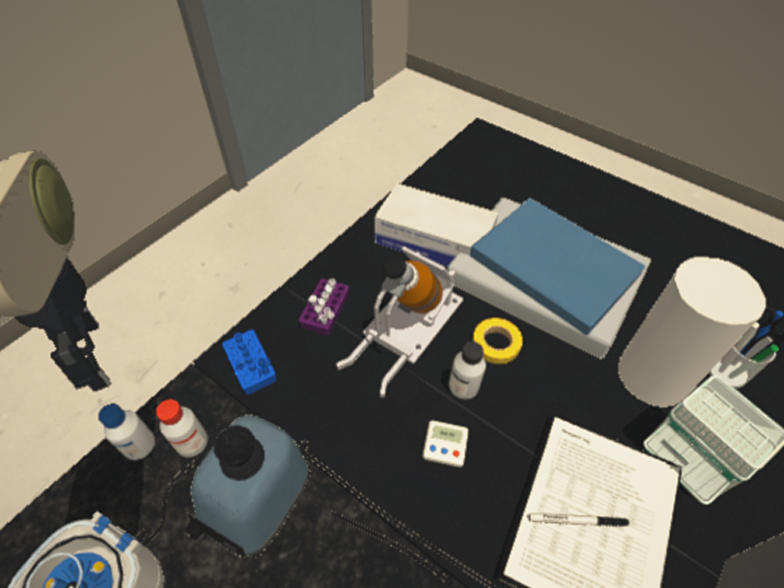

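View pics/top0.png

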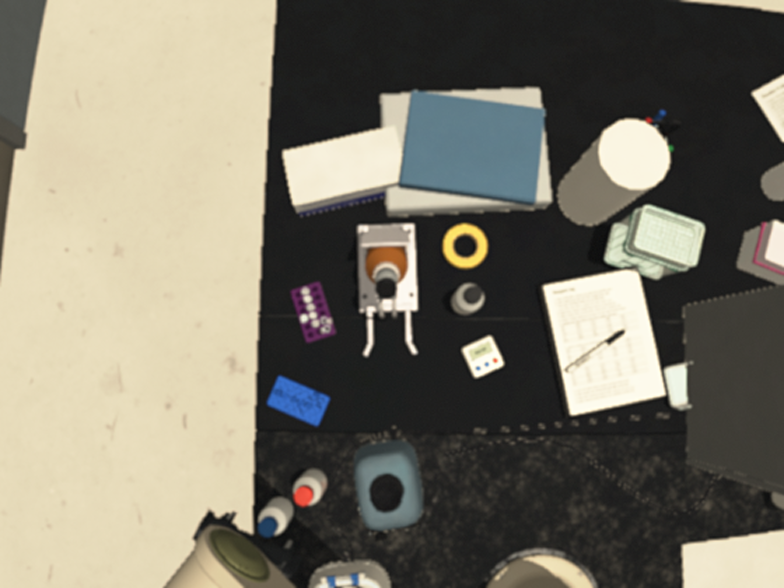

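The purple rack (scene 324,305; top 313,312) and the blue block (scene 249,361; top 298,400) are the two candidates. The purple one fits because it has tubes standing in it and isn't blue. The stand is at top (387,270), with the cap at top (386,287) and scene (397,270). I'll confirm in a crop and measure.

```bash
python3 - <<'E'
from h import *
import pickle
fs=pickle.load(open('f0.pkl','rb'))
t,s=fs['top'],fs['scene']
a=cv2.resize(t['frame'][150:270,195:315,::-1],None,fx=4,fy=4,interpolation=cv2.INTER_CUBIC)
b=cv2.resize(s['frame'][170:290,205:345,::-1],None,fx=4,fy=4,interpolation=cv2.INTER_CUBIC)[:, :]
b=cv2.resize(b,(320*560//480*1,320)) if 0 else b
im=np.hstack([cv2.resize(a,(380,380)),cv2.resize(b,(420,360))[:360] if 0 else cv2.copyMakeBorder(cv2.resize(b,(420,360)),0,20,0,0,cv2.BORDER_CONSTANT)])
cv2.imwrite('pics/crop1.png',im)
for n,f in fs.items():
    h=cv2.cvtColor(f['frame'],cv2.COLOR_RGB2HSV)
    m=cv2.inRange(h,(135,80,30),(170,255,255)); m=cv2.morphologyEx(m,cv2.MORPH_CLOSE,np.ones((9,9)))
    c=max(cv2.findContours(m,0,2)[0],key=cv2.contourArea)
    r=cv2.minAreaRect(c); print(n,r,cv2.boxPoints(r).round(1).tolist())
    for z in(0,.024): print(z,[onz(f,p,z)[:2].round(4).tolist() for p in cv2.boxPoints(r)])
E
```

```text
scene ((231.10003662109375, 218.30001831054688), (23.702320098876953, 41.59086608886719), 26.56505012512207) [[211.1999969482422, 231.60000610351562], [229.8000030517578, 194.39999389648438], [251.0, 205.0], [232.39999389648438, 242.1999969482422]]
0 [[0.5074, 0.4595], [0.6298, 0.5065], [0.6372, 0.4356], [0.5168, 0.3946]]
0.024 [[0.4973, 0.4452], [0.6161, 0.4909], [0.6233, 0.422], [0.5065, 0.3823]]
top ((223.12852478027344, 222.6182098388672), (40.672603607177734, 23.693199157714844), 72.34988403320312) [[205.6999969482422, 206.8000030517578], [228.3000030517578, 199.60000610351562], [240.60000610351562, 238.39999389648438], [218.0, 245.60000610351562]]
0 [[0.6116, 0.4923], [0.6322, 0.4307], [0.5267, 0.3942], [0.5064, 0.455]]
0.024 [[0.6086, 0.4875], [0.6287, 0.4273], [0.5256, 0.3916], [0.5056, 0.4511]]
```

View pics/crop1.png

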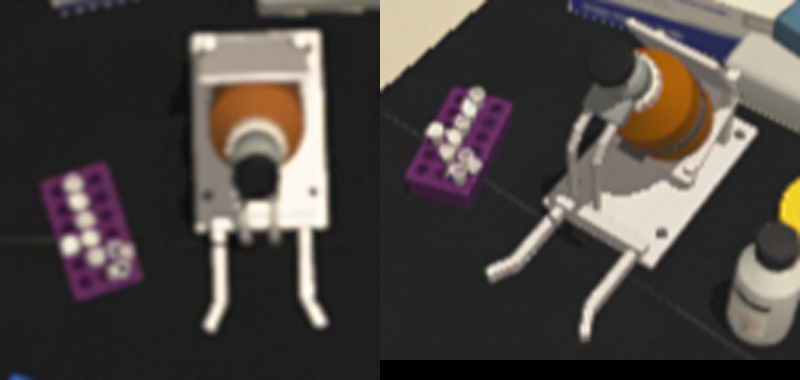

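The crop confirms it: the purple block with white tubes is the rack. The stand's bay opens towards the robot, with rail tips at crop (210,327) and (321,324).

```bash
python3 - <<'E'
from h import *
import pickle
fs=pickle.load(open('f0.pkl','rb'))
t,s=fs['top'],fs['scene']
T=lambda x,y:(195+x/3.1667,150+y/3.1667)
S=lambda x,y:(205+(x-380)/3,170+y/3)
for n,p,z in [('tipL',(210,327),.014),('tipR',(321,324),.014),('kneeL',(218,300),.014),('kneeR',(310,294),.014),('endL',(218,232),.014),('endR',(305,232),.014),('plNL',(194,230),.004),('plNR',(327,228),.004),('plFR',(320,33),.004),('plFL',(190,36),.004)]:
    print(n,onz(t,T(*p),z).round(4))
for n,p,z in [('tipL',(490,272),.014),('tipR',(586,335),.014),('plNL',(548,197),.004),('plNR',(651,266),.004),('plFR',(757,126),.004)]:
    print('S',n,onz(s,S(*p),z).round(4))
print('cap',tri(t,T(257,175),s,S(610,62)))
print('bottlecapR',tri(t,(470/1.4,292/1.4),s,(472/1.4,352/1.4)))
q=monitor.sense()['ee_rot'];print(R.from_quat(q).as_matrix().round(3))
w=cam('wrist');T_=np.eye(4);Rt=R.from_quat(q).as_matrix()
V=w['view'];print('cam pos in tool',Rt.T@(-V[:3,:3].T@V[:3,3]-monitor.sense()['position']),'axis z in tool',Rt.T@V[2,:3],w['mtx'][0,0])
for yaw in(0,.35):
  Rd=np.array([[0,-np.sin(yaw),np.cos(yaw)],[0,np.cos(yaw),np.sin(yaw)],[-1,0,0]]) 
E
```

```text
tipL [0.4874 0.3365 0.014 ]
tipR [0.4912 0.2434 0.014 ]
kneeL [0.5101 0.3302 0.014 ]
kneeR [0.5162 0.2529 0.014 ]
endL [0.5675 0.3313 0.014 ]
endR [0.5685 0.2577 0.014 ]
plNL [0.5698 0.3523 0.004 ]
plNR [0.5731 0.2388 0.004 ]
plFR [0.7434 0.2463 0.004 ]
plFL [0.7393 0.3595 0.004 ]
S tipL [0.4854 0.3347 0.014 ]
S tipR [0.4889 0.24   0.014 ]
S plNL [0.5744 0.3486 0.004 ]
S plNR [0.5737 0.2401 0.004 ]
S plFR [0.7468 0.2506 0.004 ]
cap (array([0.59118727, 0.29606603, 0.20032157]), np.float64(0.0019381976839442706))
bottlecapR (array([0.59938233, 0.14925125, 0.09430987]), np.float64(0.0006994247393745434))
[[-0.001 -0.908  0.419]
 [-0.001  0.419  0.908]
 [-1.     0.    -0.001]]
cam pos in tool [-0.14352309  0.07526931 -0.00113653] axis z in tool [ 9.55181698e-01 -2.96019450e-01  6.39909307e-04] 323.5982725054445
```

```bash
cat >> h.py <<'E'
def down(yaw):  # tool x down, jaw axis at yaw+90deg, camera on the near side
    c,s=np.cos(yaw),np.sin(yaw)
    return R.from_matrix(np.array([[0,-c,-s],[0,-s,c],[-1,0,0]])).as_quat()
E
python3 - <<'E'
from h import *
import pickle
Y=np.radians(10)
for p,y in [((.46,.36,.22),.1),((.528,.425,.1),.335),((.477,.291,.003),.042)]: 
    j=kinematics.ik(p,down(y)); print(p,None if j is None else np.round(j,2))
env.reach([.46,.36,.22],down(.1)); 
w=cam('wrist'); pickle.dump(w,open('w1.pkl','wb')); save(w,'w1.png',s=1.4); s=monitor.sense();print(s['clock'],s['position'])
h=cv2.cvtColor(w['frame'],cv2.COLOR_RGB2HSV)
m=cv2.inRange(h,(135,80,30),(170,255,255)); m=cv2.morphologyEx(m,cv2.MORPH_CLOSE,np.ones((15,15)))
c=max(cv2.findContours(m,0,2)[0],key=cv2.contourArea);r=cv2.minAreaRect(c);b=cv2.boxPoints(r);print(b.tolist())
print([onz(w,p,.024)[:2].round(4).tolist() for p in b])
E
```

```text
(0.46, 0.36, 0.22) [ 0.46  0.45  1.33 -0.    1.36 -1.21]
(0.528, 0.425, 0.1) [ 0.51  0.76  1.13 -0.    1.25 -1.4 ]
(0.477, 0.291, 0.003) [ 0.34  0.66  1.62 -0.    0.86 -1.27]
1.2417 [0.45913727 0.3607858  0.22012633]
[[309.8324890136719, 241.1390838623047], [360.5384826660156, 229.3076629638672], [380.3804016113281, 314.34454345703125], [329.6744079589844, 326.17596435546875]]
[[0.5201, 0.3901], [0.5002, 0.4447], [0.6067, 0.4871], [0.6297, 0.428]]
```

View pics/w1.png

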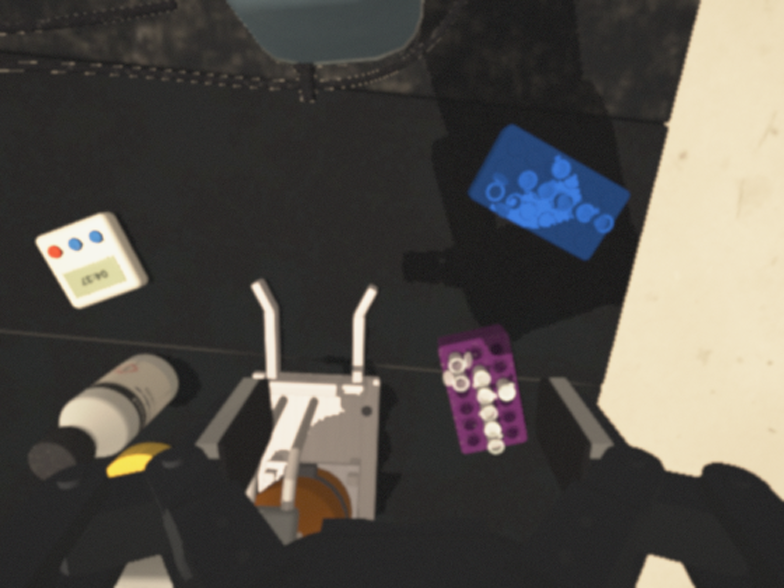

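The wrist view shows the rails' tips at (258,284) and (372,290), the knees at (272,312) and (359,316), and the end stop along row ~376. The rack is at (485,390), clear of both open fingers.

```bash
python3 - <<'E'
from h import *
import pickle
w=pickle.load(open('w1.pkl','rb'))
for n,p,z in [('tipR',(258,283),.014),('tipL',(373,289),.014),('kneeR',(272,312),.014),('kneeL',(359,316),.014),('endR',(274,374),.014),('endL',(358,376),.014),('stopR',(268,374),.02),('stopL',(365,376),.02)]:
    print(n,onz(w,np.array(p)/1.4,z).round(4))
# grasp
yaw=np.radians(19.8); d=np.array([np.cos(yaw),np.sin(yaw)])
c=np.array([.5665,.439]); g=c-.040*d
q=down(yaw)
env.reach([*g,.09],q); env.movel([*g,.003],velocity=.12); env.close_gripper(40)
s=monitor.sense();print(s['clock'],s['position'],s['finger_gap'],s['contact_force'])
w=cam('wrist'); pickle.dump(w,open('w2.pkl','wb')); save(w,'w2.png',s=1)
E
```

```text
tipR [0.4915 0.2457 0.014 ]
tipL [0.4872 0.3376 0.014 ]
kneeR [0.515  0.2572 0.014 ]
kneeL [0.5113 0.328  0.014 ]
endR [0.5709 0.2597 0.014 ]
endL [0.5656 0.3311 0.014 ]
stopR [0.5682 0.2563 0.02  ]
stopL [0.5619 0.3373 0.02  ]
3.175 [0.52930134 0.42561512 0.00398104] 0.6680396521754537 [-0.184018   -1.03857209  5.90489235]
```

View pics/w2.png

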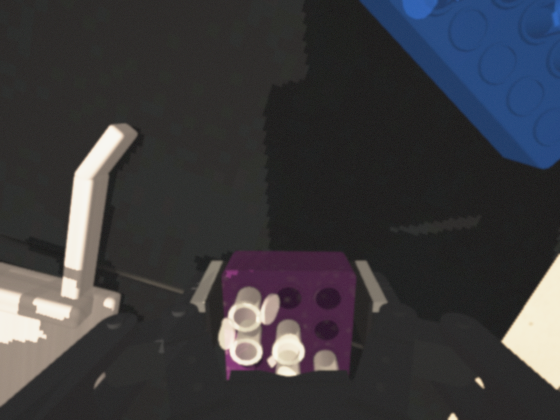

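```bash
cat >> h.py <<'E'
SY=0.049; SD=np.array([np.cos(SY),np.sin(SY)]); SN=np.array([-SD[1],SD[0]])
STOP=np.array([.5132,.2922])+SD*.0545   # estimated face of the end stop, on the midline
def st(x,y=0): return STOP+SD*(x+.030)+SN*y   # stand xy -> world xy
E
python3 - <<'E'
from h import *
import pickle
w=pickle.load(open('w2.pkl','rb')); s=monitor.sense(); yaw=np.radians(19.8)
e=onz(w,(289,268),.024)[:2]; print('TCP to near end',(s['position'][:2]-e)@[np.cos(yaw),np.sin(yaw)], (s['position'][:2]-e)@[-np.sin(yaw),np.cos(yaw)])
p=s['position'].copy(); env.movel([*p[:2],.065],velocity=.15)
g=st(-.083-.130); print(g,st(-.083))
env.movel([*g,.065],velocity=.15,frame=down(SY))
hit=env.movel([*g,.002],velocity=.05,guard=5)
s=monitor.sense();print(s['clock'],hit,s['position'],s['finger_gap'],s['contact_force'])
w=cam('wrist'); pickle.dump(w,open('w3.pkl','wb')); t=cam('top');pickle.dump(t,open('t3.pkl','wb'))
a=cv2.resize(t['frame'][140:300,180:320,::-1],(420,480)); b=cv2.resize(w['frame'][...,::-1],(380,285))
cv2.imwrite('pics/3.png',np.hstack([a,cv2.copyMakeBorder(b,0,195,0,0,cv2.BORDER_CONSTANT)]))
E
```

```text
TCP to near end 0.013229818783029203 0.0006105499499376846
[0.38485423 0.28590602] [0.5146982  0.29227347]
6.4167 True [0.38468013 0.28582231 0.00392227] 0.6695622152526304 [-0.70432198 -0.35616259  5.31147301]
```

View pics/3.png

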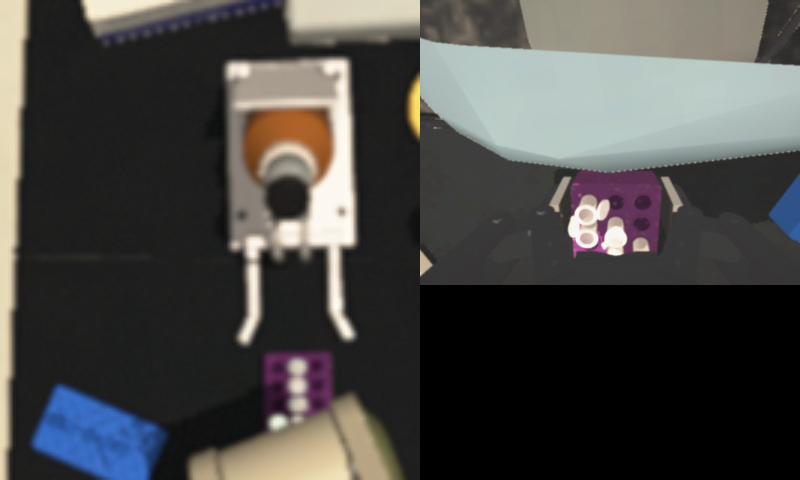

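In the top crop the rack's leading edge (265–332, 352) sits centred on the bay mouth (tips at 245 and 350). I'll slide it in.

```bash
python3 - <<'E'
from h import *
import pickle
z=monitor.sense()['position'][2]+.0008
def go(off,v,gd):
    h=env.movel([*st(-.030-.0918+off),z],velocity=v,guard=gd); s=monitor.sense()
    print(off,h,round(s['clock'],2),((s['position'][:2]-STOP)@SD+.0918).round(4),((s['position'][:2]-STOP)@SN).round(4),s['contact_force'].round(1),round(s['finger_gap'],3)); return h
if not go(-.012,.08,14): go(.012,.02,8)
w=cam('wrist'); t=cam('top');c=cam('scene'); pickle.dump((w,t,c),open('f4.pkl','wb'))
a=cv2.resize(t['frame'][140:300,200:320,::-1],(360,480)); b=cv2.resize(c['frame'][160:310,220:360,::-1],(420,450))
cv2.imwrite('pics/4.png',np.hstack([a,cv2.copyMakeBorder(b,0,30,0,0,cv2.BORDER_CONSTANT)]))
E
```

```text
-0.012 False 7.67 -0.0124 0.0 [ 0.7 -0.4 -1.6] 0.673
0.012 True 8.47 0.0033 -0.0002 [-0.4  0.1  0.8] 0.668
```

View pics/4.png

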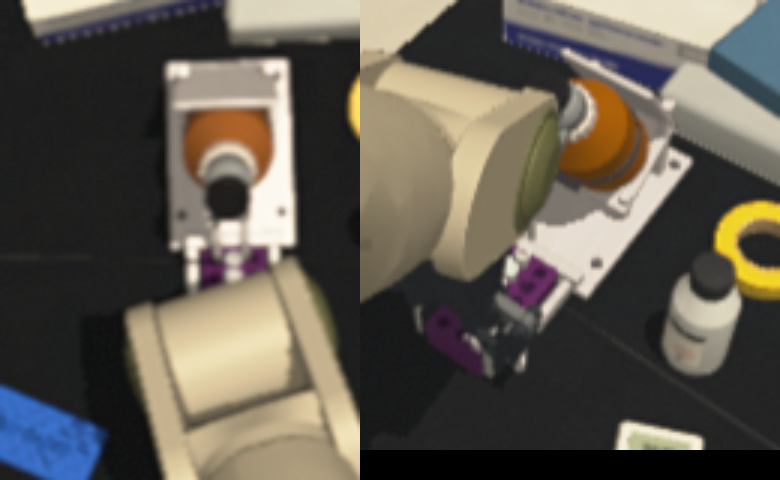

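The rack is in the bay under the spouts. It stopped 3.3 mm past my estimate. A finger could have met a flare tip there instead of the rack meeting the stop, so I'll let go and nudge the near end with shut fingers to check.

```bash
python3 - <<'E'
from h import *
import pickle
def rep(n):
    s=monitor.sense(); p=s['position']
    print(n,round(s['clock'],2),'x',((p[:2]-STOP)@SD-.030).round(4),'y',((p[:2]-STOP)@SN).round(4),'z',p[2].round(4),s['contact_force'].round(1),round(s['finger_gap'],3)); return p
p=rep('pre'); env.release(); p=rep('rel')
env.movel([*p[:2],.07],velocity=.15)
b=p[:2]-SD*.045; env.movel([*b,.07],velocity=.15); env.close_gripper(40)
env.movel([*b,.010],velocity=.12)
print(env.movel([*(p[:2]-SD*.030),.010],velocity=.06,guard=6)); rep('a')
print(env.movel([*(p[:2]-SD*.010),.010],velocity=.015,guard=6)); rep('push')
q=monitor.sense()['position']
print(env.movel([*(q[:2]+SD*.003),.010],velocity=.01,guard=10)); rep('push2')
w=cam('wrist'); pickle.dump(w,open('w5.pkl','wb')); save(w,'5.png')
E
```

```text
pre 8.62 x -0.1185 y -0.0002 z 0.004 [2.  0.1 0.4] 0.668
rel 9.03 x -0.1194 y -0.0004 z 0.0036 [ 0.5 -0.3 -0.6] 1.0
False
a 11.88 x -0.149 y -0.0004 z 0.0102 [ 0.1  0.3 -0.6] 0.0
True
push 12.59 x -0.1416 y -0.0005 z 0.0096 [-0.5  0.5 -0.7] -0.003
True
push2 12.88 x -0.1416 y -0.0007 z 0.0091 [-0.1  0.4 -0.1] 0.0
```

View pics/5.png

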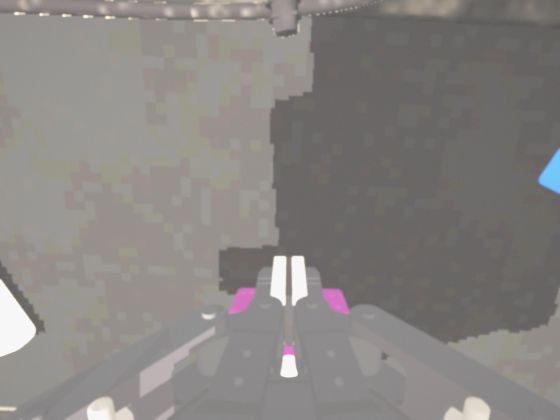

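The near end holds firm at 10 N, with the finger face at stand x ≈ −0.131 in my frame. The implied end stop is world x ≈ 0.572, which agrees with the rail-tip and knee measurements, so the rack is home. Next, the cap.

```bash
python3 - <<'E'
from h import *
import pickle
p=monitor.sense()['position']
b=p[:2]-SD*.02; env.movel([*b,.010],velocity=.1); env.movel([*b,.26],velocity=.2)
fs=pickle.load(open('f0.pkl','rb')); B={}
for n,c0 in (('top',(276,205)),('scene',(281.7,191))):
    f=fs[n]; x,y=map(int,c0); g=f['frame'][y-25:y+25,x-25:x+25].max(2); m=(g<60).astype(np.uint8)
    print(n,g.shape); k,lab,stt,cen=cv2.connectedComponentsWithStats(m); i=lab[25,25]; print(i,stt[i],cen[i]+[x-25,y-25]); B[n]=cen[i]+[x-25,y-25]
    print('\n'.join(''.join('#' if v<45 else '+' if v<75 else '.' for v in r) for r in g[8:42,8:42]))
X,e=tri(fs['top'],B['top'],fs['scene'],B['scene']);print(X,e,'stand x,y',(X[:2]-STOP)@SD-.0344,(X[:2]-STOP)@SN)
u=np.array([*(-.5*SD),np.sqrt(.75)])
x=-u; z=np.array([*SN,0]); y=np.cross(z,x); q=R.from_matrix(np.c_[x,y,z]).as_quat()
for d in (.1,.05,0,-.02):
    j=kinematics.ik(X+u*d,q); print(d,None if j is None else np.round(j,2))
print(np.round(monitor.sense()['joints'],2),monitor.sense()['clock'])
E
```

```text
top (50, 50)
3 [ 18  19  13  14 148] [275.07432432 205.61486486]
..................................
..................................
..................................
..................................
..................................
..................................
..................................
..................................
..................................
..................................
..................................
..............++++++..............
............++######++............
..........++##########+...........
..........+############...........
..........+############...........
..........+############...........
..........#############+..........
..........#############+..........
..........+############...........
..........+############...........
...........+###########...........
...........+##########+...........
.+..........+#######++............
............++++++++..............
..................................
..................................
..................................
..................................
....................
[... 1039 characters left out ...]
#####+#########+...........
###########++++#####+++...........
###########+..+++++++.............
##########+.......................
#########++.......................
#########+........................
########+.........................
########+.........................
########+.........................
########+.........................
#######+..........................
[0.58049767 0.30697154 0.20739278] 0.026757410705954675 stand x,y -0.020959588761171797 0.011457545727970093
0.1 [ 0.4   0.24  1.52 -0.22  0.9  -1.12]
0.05 [ 0.39  0.32  1.53 -0.23  0.81 -1.12]
0 [ 0.37  0.4   1.53 -0.24  0.72 -1.11]
-0.02 [ 0.36  0.44  1.52 -0.25  0.69 -1.11]
[ 0.36  0.3   1.45  0.    1.42 -1.26] 14.675
```

The scene mask merged with the black worktop, so that triangulation (residual 27 mm) is no good. The earlier by-eye one (0.591, 0.296, 0.200; residual 2 mm, on the stand's midline) holds. Corrected for the visible cap side, the top centre is about (0.5885, 0.296, 0.204). I'll approach along the axis and check with the wrist camera.

```bash
cat >> h.py <<'E'
C=np.array([.5885,.296,.204]); U=np.array([*(-.5*SD),np.sqrt(.75)])
_z=np.array([*SN,0]); Q=R.from_matrix(np.c_[-U,np.cross(_z,-U),_z]).as_quat()
E
python3 - <<'E'
from h import *
import pickle
env.reach(C+U*.05,Q); s=monitor.sense(); print(s['clock'],s['position'],C+U*.05,s['contact_force'].round(1))
w=cam('wrist'); t=cam('top'); pickle.dump((w,t),open('w6.pkl','wb')); 
im=w['frame'][...,::-1].copy()
for P in (C,C-U*.014,C+U*.05):
    u,v=proj(w,P)[0]; print(u,v); cv2.drawMarker(im,(int(u),int(v)),(0,255,0),0,8)
cv2.imwrite('pics/6.png',im)
E
```

```text
15.3167 [0.56299141 0.29467202 0.24683191] [0.56353001 0.29477549 0.24730127] [0.1 0.5 0.5]
290.030756855558 236.41305549341604
289.93173333640476 228.9334447765818
290.5200137602668 273.36922667781636
```

View pics/6.png

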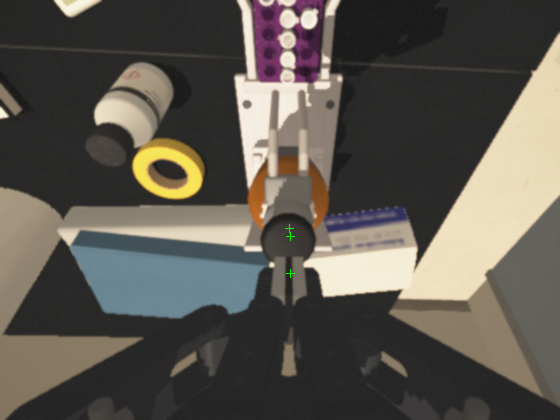

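The wrist view shows the rack hard against the end-stop plate (row ~82). The cap disc is centred at about (288,238) against a predicted (290,236), so the aim is right. I'll feel for the top, then press gently.

```bash
python3 - <<'E'
from h import *
import pickle
def rep(n):
    s=monitor.sense(); print(n,round(s['clock'],2),'out',round(float((s['position']-C)@U)*1000,2),'F along',round(float(s['contact_force']@U),1),s['contact_force'].round(1)); return s['position']
env.movel(C+U*.022,velocity=.06)
h=env.movel(C-U*.020,velocity=.015,guard=3); p=rep(f'touch {h}')
if h:
    k=env.movel(p-U*.012,velocity=.008,guard=16); p2=rep(f'press {k}'); env.hold(.2); rep('held')
    print('travel mm',(p-p2)@U*1000)
    w=cam('wrist'); pickle.dump(w,open('w7.pkl','wb'))
E
```

```text
touch True 17.36 out 5.61 F along 4.5 [-0.9  0.1  4.6]
press True 18.32 out -1.31 F along 8.8 [-5.8 -1.9  6.8]
held 18.52 out -1.21 F along 7.3 [-5.  -2.2  5.5]
travel mm 6.91476403466947
```

```bash
python3 - <<'E'
from h import *
import pickle
def rep(n):
    s=monitor.sense(); print(n,round(s['clock'],2),'out',round(float((s['position']-C)@U)*1000,2),'F along',round(float(s['contact_force']@U),1),s['contact_force'].round(1)); return s['position']
p=rep('now'); k=env.movel(p-U*.004,velocity=.004,guard=12); p=rep(f'again {k}')
if k:
    env.hold(.3); rep('held')
env.movel(C+U*.07,velocity=.08); rep('off')
g=st(-.2); env.reach([*g,.27],down(SY))
w=cam('wrist'); t=cam('top'); rep('end'); pickle.dump((w,t),open('w8.pkl','wb')); 
a=cv2.resize(t['frame'][130:330,170:370,::-1],(400,400)); b=cv2.resize(w['frame'][...,::-1],(400,300))
cv2.imwrite('pics/8.png',np.hstack([a,cv2.copyMakeBorder(b,0,100,0,0,cv2.BORDER_CONSTANT)]))
E
```

```text
now 18.57 out -1.24 F along 8.7 [-5.6 -2.2  6.7]
again True 19.04 out -1.28 F along 9.0 [-5.6 -2.   7.1]
held 19.34 out -1.17 F along 7.9 [-5.4 -1.9  6. ]
off 20.38 out 69.48 F along -1.0 [ 1.   0.5 -0.5]
end 21.12 out 151.69 F along -0.5 [-0.1  0.9 -0.6]
```

View pics/8.png

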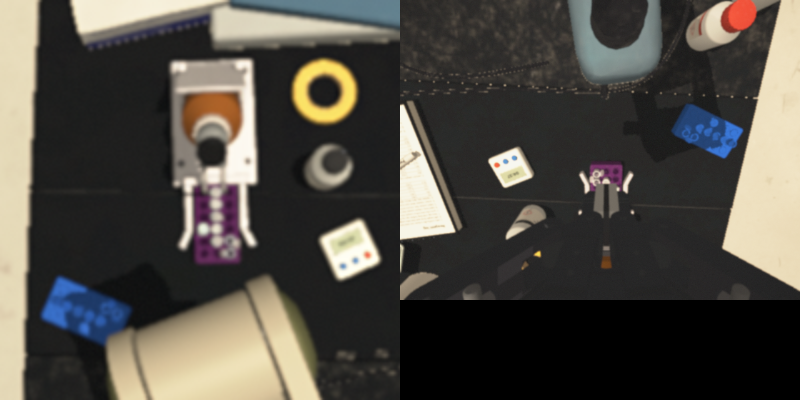

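The last picture shows the rack docked square in the bay, and the cap, bottle, timer and tape where they were. The second press stopped at the same depth with about 12 N more force, so that is the hard stop.

```bash
python3 -c "
from h import *
import pickle
a=pickle.load(open('f0.pkl','rb'))['top']['frame'];b=pickle.load(open('w8.pkl','rb'))[1]['frame']
for f in(a,b):
    m=(f[190:220,262:290].max(2)<60).astype(np.uint8);k,l,s,c=cv2.connectedComponentsWithStats(m);i=l[15,13];print(s[i],c[i])
job.hand_in()"
```

```text
[  7   9  13  14 148] [13.07432432 15.61486486]
[  7   9  13  14 148] [13.07432432 15.61486486]
the job is handed in; nothing more can be done
```

The rack is docked, the cap was pressed to its stop and sprang back, and I handed the job in at about 21 s of the 48 s.

- **Rack:** I gripped the purple rack by its near end, slid it into the bay until it stopped, and let go. I then nudged its near end with the shut fingers. It didn't move at 10 N, and the wrist picture showed it against the end stop. It stopped 3–4 mm past my first estimate of the stop, but that position agrees with the rail-tip and knee measurements.
- **Cap:** I pressed it along its axis with shut fingers. Travel after first touch was 6.9 mm, and about 0.8 mm had already been used up at the touch, judging by the 4.5 N reading there. A second push, to 12 N above the roughly 9 N spring force, stopped at the same depth. I take that as the hard stop, reached at an estimated 20 N, well below 40 N.
- **Final checks:** The cap's outline in the top picture is identical before and after, so it sprang back fully. The rack is still docked, and the reagent bottle, timer, tape and blue look-alike show no visible movement. The robot is clear of everything.
- **Disagreed:** One automatic triangulation of the cap failed with a 27 mm residual, because the black cap merged with the black worktop in the scene view. I used the by-eye measurement instead (2 mm residual) and confirmed it with the wrist camera before pressing.

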